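# Box up the worn polishing stones

### The job

First fold both open side flaps of the cardboard carton fully upright. Then clear all five stones out of the steel tray with the scoop, never with the fingers, and tip them gently into the carton from low above its walls. Finally stand the scoop back in the tray, flat on its bottom; leave everything else on the table alone.

Things in the scene. Friction and masses are not known exactly. Their poses are not given: they have to be found in the camera images.
- tray: open steel catch tray, outside 250 (its x) x 124 (its y) x 45 mm high, walls and floor 4 mm, fixed. Origin under its centre. Its far (+x) inner wall leans outwards by 8 degrees, from x = +113 mm at the floor to +119 mm at the rim. The scoop stands at its -x end (towards the robot), the stones lie at its +x end
- scoop: loose blue scoop, 0.16 kg: flat pan 100 (x) x 102 (y) mm, floor 2.5 mm thinning to 1.5 at the lip, sides 36 mm high for x < 0, 22 mm up to x = 18 mm, then falling to the lip, rear wall 36 mm, open at its +x end (the lip). Origin at the centre of the pan's underside, z up. Its handle: see scoop_grip
- scoop_grip (a point): point on the scoop's handle, 35 mm short of its top end, at (-74.6, 0, 111.8) mm in the scoop's frame. The handle is a black bar, 20 mm wide across y, 16 mm thick, 130 mm long; it leaves the rear wall at (-50, 0, 20) mm and leans back 15 degrees from vertical, along (-0.259, 0, 0.966)
- scoop_lip (a point): middle of the scoop's front edge, on its underside, at (50, 0, 0) mm in the scoop's frame
- carton: cardboard folding carton standing on a thin plywood base, fixed. Origin under its centre on the table. Its floor's top is 18 mm above the table; inside 150 (x) x 120 (y) mm; the two end walls (at -x and +x) stand already, their tops 78 mm above the table. Along the -y and +y sides hang two hinged flaps
- flap_left (a joint): angle of the flap on the carton's +y side: 0 = lying flat outwards, 1.57 = upright; stops at 1.6; stiff hinge, stays where left. Flap 148 (along x) x 60 x 4 mm, hinge line along the carton's x at y = +60 mm, 18 mm above the table
- flap_right (a joint): the same for the flap on the carton's -y side (hinge at y = -60 mm)
- flap_left_edge (a point): middle of the free edge of the +y flap, 60 mm from its hinge, marked by a green strip
- flap_right_edge (a point): the same for the -y flap
- stone0_center (a point): centre of an ochre lumpy ceramic polishing stone, about 26 mm across, 22 g, loose in the tray
- stone1_center (a point): centre of an ochre lumpy ceramic polishing stone, about 26 mm across, 22 g, loose in the tray
- stone2_center (a point): centre of an ochre lumpy ceramic polishing stone, about 26 mm across, 22 g, loose in the tray
- stone3_center (a point): centre of an ochre lumpy ceramic polishing stone, about 26 mm across, 22 g, loose in the tray
- stone4_center (a point): centre of an ochre lumpy ceramic polishing stone, about 26 mm across, 22 g, loose in the tray
- disc: bystander: white ceramic milling disc, 98 mm across, 18 mm thick, lying flat; origin under its centre
- jar: bystander: closed jar, 60 mm across, 80 mm tall, blue cap; origin under its centre
- model: bystander: dental arch model, about 75 x 75 mm, 36 mm tall; origin under its centre
- brush: bystander: bench brush lying on the table
- cup: bystander: open green cup, 66 mm across, 70 mm tall; origin under its centre

How it is judged:
On the way:
1. both side flaps of the carton stand upright (beyond 1.4 rad) (value of joint each of flap_left, flap_right above 1.4 rad), for 0.2 s.
At the end, for the whole second after the job is handed in: Both flaps stand beyond 1.4 rad; all five stones lie inside the carton, at rest; the scoop stands released in the tray, within 0.2 rad of level, its underside less than 20 mm above the table (all of step 1 and x of stone0_center in the frame of carton between -0.078 and 0.078 m and y of stone0_center in the frame of carton between -0.064 and 0.064 m and z of stone0_center in the frame of carton between 0 and 0.08 m and x of stone1_center in the frame of carton between -0.078 and 0.078 m and y of stone1_center in the frame of carton between -0.064 and 0.064 m and z of stone1_center in the frame of carton between 0 and 0.08 m and x of stone2_center in the frame of carton between -0.078 and 0.078 m and y of stone2_center in the frame of carton between -0.064 and 0.064 m and z of stone2_center in the frame of carton between 0 and 0.08 m and x of stone3_center in the frame of carton between -0.078 and 0.078 m and y of stone3_center in the frame of carton between -0.064 and 0.064 m and z of stone3_center in the frame of carton between 0 and 0.08 m and x of stone4_center in the frame of carton between -0.078 and 0.078 m and y of stone4_center in the frame of carton between -0.064 and 0.064 m and z of stone4_center in the frame of carton between 0 and 0.08 m and linear speed of each of stone0, stone1, stone2, stone3, stone4 below 0.05 m/s and x of scoop in the frame of tray between -0.1 and 0.1 m and y of scoop in the frame of tray between -0.03 and 0.03 m and z of scoop in the frame of tray between 0 and 0.02 m and angle between scoop's own z axis and vertical below 0.2 rad and linear speed of scoop below 0.03 m/s); the robot touches nothing.
It fails at once if the fingers touch a stone (over 1 N) (contact force between the fingers and stone0 above 1 N or contact force between the fingers and stone1 above 1 N or contact force between the fingers and stone2 above 1 N or contact force between the fingers and stone3 above 1 N or contact force between the fingers and stone4 above 1 N).
It fails at once if a stone is thrown or dropped from high (faster than 2.2 m/s) (linear speed of any of stone0, stone1, stone2, stone3, stone4 above 2.2 m/s).
It fails at once if a bystander is moved by more than 30 mm (distance of any of disc, jar, model, brush, cup from where it was at the start of the episode above 0.03 m).
It also fails if it takes over 72 s, if anything falls off the work surface, if the arm or the gripper's body presses on something with over 40 N, if the wrist force passes 120 N, or if a joint passes its speed limit or range.

### The arm

A 7-joint arm with a two-finger parallel gripper is mounted at the origin on the work surface. World frame = base frame: x ahead of the robot, y to its left, z up, the work surface at z = 0. Lengths are in m, angles in rad, forces in N, time in s.
With the tool pointing down it reaches from about 0.35 to 0.9 m from the base axis. Payload 19.9 kg.
Tool frame: the origin (TCP) lies at the very end of the fingers, on their centre line; the grasp point (between the pads) lies 19 mm behind it; z points along the fingers, y is the line along which they close (so a half turn about z gives the same grasp; the last joint's range is limited). The gripper opens to 94 mm and grips with 3 to 60 N. Pads are 16 mm wide; open, the fingers measure 119 mm over their backs; the gripper's body (75 mm by 177 mm) begins 78 mm behind the grasp point.
Start: joints at [-1.335, 0.417, -0.01, 1.614, 0.005, 1.111, -0.053], TCP at [0.171, 0.601, 0.205] pointing down, gripper open.
Joint ranges: [-2.81, 2.81], [-0.39, 2.02], [-1.27, 1.25], [0.06, 2.57], [-1.19, 4.33], [0.19, 2], [-2.82, 2.82]. Speed limits (rad/s): [1.89, 1.89, 2.39, 2.39, 3.01, 3.01, 3.01].

### API

Orientations are given as [roll, pitch, yaw] about the fixed x, y, z axes, in that order (R = Rz(yaw) Ry(pitch) Rx(roll)).
In Python, from workcell import r gives the robot as it stands.
- The arm moves only by the tool send_rows, never from a script. Its argument "plan" is a list that holds one entry, the list of rows, each a list of 7 numbers: the shift along the tool's x, y, z in cm, then the turn, a rotation vector about the tool's x, y, z in rad, then the opening, from 0 (shut) to 1 (fully open). In form: [[[x, y, z, ax, ay, az, claw], ...]]. A call has 1 to 8 rows; each row is the pose to reach, as a shift and turn from the pose commanded when the call began, along the tool's axes at that moment; what a row does not reach only later rows make up. A row lasts 1/12 s, in which the tool goes at most 41.7 mm and 7.16 degrees, less where a joint would pass 70% of its speed; a pose out of reach is approached as far as the arm can. A call with a gripper value outside its range is refused whole. The fingers move at their own pace and stop on an object; the grip force is fixed at half the most. Time passes only in rows, so rows that repeat a pose let the fingers close. It gives the time, the measured TCP pose, the force, the opening and the grip force at its end, in the units of the state.
- r.get_state(): the state, without advancing time (a new reading comes with each control period).
- r.read_camera(name): name is "scene" or "top" or "wrist"; returns the picture (384x512x3 uint8, red, green, blue); there is no depth.
- r.camera_info(name): a dict with "vertical_fov" (degrees; the focal length in pixels is half the picture's height over the tangent of half this angle, whatever the lens; pixels are square), "cx", "cy" (the principal point, pixels), "R" (3x3) and "t" (3): a world point X has camera coordinates R X + t. Camera axes: x right, y down, z forward; pixel columns grow to the right and rows downward; lengths in m; the calibration is good to about 2 mm. A picture is of the moment at which its call begins: read the wrist's pose just before it. camera_info takes no time and is no camera call; for the wrist camera it gives the pose at the moment of the call.
- r.sign_off(): hands the job in; it is judged then, once.
The state is a dict: "time_s": time; "joints": joint angles; "dq": joint speeds; "joint_efforts": joint torques, N m; "tcp_pos": TCP position; "eef_rot": TCP orientation; "contact_force": force on the tool from outside, world axes, zero at the start; "torque": the same for the moment, N m; "finger_gap": finger opening in m; "grip_force": force on a finger pad.
Only numpy, scipy, OpenCV 4.12 (cv2) and the standard library are available. Lean on these libraries where they do the work, as an engineer would, in place of code of your own. Each camera call takes 0.05 s, during which the arm holds its last target. There are 200 camera calls.

## Working session

There is one attempt and no reset: what is moved stays moved. The work goes in short steps, Python scripts to look and compute and a tool call to move; the robot and the scene stay as the last step left them, time stands still between calls to the robot, and variables do not carry over. Pictures are saved under pics/ and viewed, at most 10 in all, crops included, and the job is handed in when it is done.

Besides the shell and the picture viewer there is one more tool, called as name(argument=value, ...) on one line, values as JSON. send_rows: Moves the arm, as the interface text tells. Its arguments: {"type":"object","properties":{"plan":{"type":"array","items":{"type":"array","items":{"type":"array","items":{"type":"number"}}}}},"required":["plan"]}

```bash
mkdir -p pics; ls
python3 - <<'E'
from workcell import r
import cv2,numpy as np
s=r.get_state(); print(s)
for n in ("scene","top"):
    im=r.read_camera(n); cv2.imwrite(f"pics/{n}0.png",im[:,:,::-1])
    c=r.camera_info(n); print(n,c)
E
```

```text
pics
{'time_s': 0.0, 'joints': array([-1.33551749,  0.41799568, -0.01030348,  1.61417329,  0.00471264,
        1.11067982, -0.05294636]), 'dq': array([-3.00440427e-04,  4.91146521e-04,  4.29115744e-04, -7.00457627e-06,
        1.39986880e-03,  2.60127942e-04,  1.36394512e-03]), 'joint_efforts': array([-8.13869428e-04, -8.51226568e+01,  6.38554450e-01, -4.25995731e+01,
       -4.88208246e-02,  1.86167605e-02,  1.09064529e-04]), 'tcp_pos': array([0.17069981, 0.60084784, 0.20481211]), 'eef_rot': array([-3.14036427e+00,  1.02674301e-04,  2.86488183e+00]), 'contact_force': array([ 0.43448646,  0.83699086, -0.06864226]), 'torque': array([-0.01627651,  0.00168297, -0.01890721]), 'grip_force': 0.0, 'finger_gap': 0.09409100895179309}
scene {'vertical_fov': 48.08012271538731, 'cx': 254.19147641252488, 'cy': 193.72386010716525, 'R': array([[ 0.09771669,  0.99512979, -0.01296733],
       [ 0.8011776 , -0.08638787, -0.59215842],
       [-0.59039471,  0.04747463, -0.80571723]]), 't': array([ 0.01463255, -0.45689634,  1.72795172])}
top {'vertical_fov': 51.186136970004476, 'cx': 254.9633172128059, 'cy': 191.02108554832435, 'R': array([[-0.02172171, -0.99974158, -0.00670403],
       [-0.99507451,  0.02226806, -0.09659629],
       [ 0.09672062,  0.00457278, -0.99530107]]), 't': array([-0.03298444,  0.64150899,  1.01171273])}
```

View pics/top0.png

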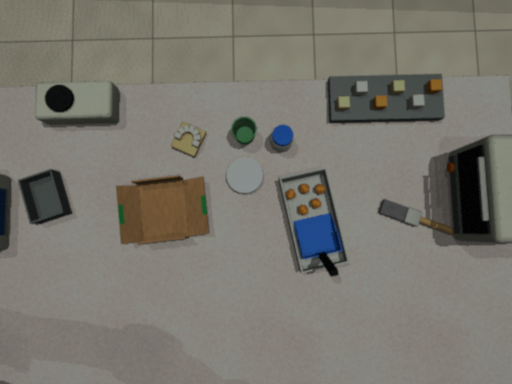

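View pics/scene0.png

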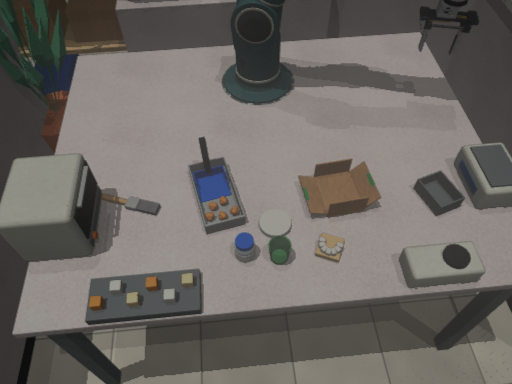

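The top view shows the tray with its centre at about (313,220), the stones at its far end (290–320, 188–210), and the scoop at (317,236) with its handle end at (330,268). The carton is at (163,212), with green flap strips at (121,214) and (204,205). The disc is at (245,176), and the cup and jar lie behind it. Next I'll measure.

```bash
cat > h.py <<'E'
import numpy as np,cv2
from workcell import r
def K(n):
    c=r.camera_info(n); f=192/np.tan(np.radians(c["vertical_fov"])/2); return c,f
def ray(n,uv,ci=None):
    c,f=ci or K(n); d=np.array([(uv[0]-c["cx"])/f,(uv[1]-c["cy"])/f,1.]); R=np.array(c["R"]); return -R.T@np.array(c["t"]),R.T@d
def plane(n,uv,z,ci=None):
    o,d=ray(n,uv,ci); return o+d*(z-o[2])/d[2]
def proj(n,X,ci=None):
    c,f=ci or K(n); p=np.array(c["R"])@X+c["t"]; return np.array([f*p[0]/p[2]+c["cx"],f*p[1]/p[2]+c["cy"]])
def tri(a,b):
    (o1,d1),(o2,d2)=a,b; A=np.c_[d1,-d2]; s=np.linalg.lstsq(A,o2-o1,rcond=None)[0]
    p,q=o1+d1*s[0],o2+d2*s[1]; return (p+q)/2,np.linalg.norm(p-q)
def blobs(im,lo,hi,amin=15):
    h=cv2.cvtColor(im,cv2.COLOR_RGB2HSV); m=cv2.inRange(h,np.array(lo),np.array(hi))
    n,l,s,c=cv2.connectedComponentsWithStats(m); return [(c[i].round(1).tolist(),int(s[i,4]),s[i,:4].tolist()) for i in range(1,n) if s[i,4]>=amin],m
E
python3 - <<'E'
from h import *
T=cv2.imread("pics/top0.png")[:,:,::-1].copy(); S=cv2.imread("pics/scene0.png")[:,:,::-1].copy()
for n,im in(("top",T),("scene",S)):
    for nm,lo,hi in(("blue",(105,150,60),(130,255,255)),("orange",(5,140,90),(18,255,255)),("green",(55,120,40),(85,255,255))):
        print(n,nm,blobs(im,lo,hi,8)[0])
t=cv2.resize(T[150:290,260:370],None,fx=5,fy=4.28*5/4.28); c=cv2.resize(T[165:255,105:220],None,fx=5,fy=5)
cv2.imwrite("pics/a.png",t[:600,:,::-1]); 
H=max(t.shape[0],c.shape[0]); o=np.zeros((600,800,3),np.uint8)
a=cv2.resize(T[160:285,270:355],None,fx=4.4,fy=4.4,interpolation=2); b=cv2.resize(T[165:255,112:214],None,fx=4.1,fy=4.1,interpolation=2)
s=cv2.resize(S[150:230,295:385],None,fx=4.1,fy=4.1)[:225]
o[:a.shape[0],:a.shape[1]]=a; o[:b.shape[0],376:376+b.shape[1]]=b; o[372:372+s.shape[0],376:376+s.shape[1]]=s
cv2.imwrite("pics/crop.png",o[:,:,::-1])
E
```

```text
top blue [([282.2, 135.0], 321, [272, 125, 21, 21]), ([316.8, 235.6], 1492, [294, 214, 49, 45])]
top orange [([435.8, 84.4], 106, [430, 79, 12, 11]), ([380.2, 100.5], 65, [376, 96, 11, 11]), ([304.3, 187.9], 57, [301, 184, 8, 9]), ([319.8, 188.5], 63, [316, 185, 9, 9]), ([290.3, 193.8], 58, [286, 190, 9, 9]), ([315.7, 202.8], 60, [312, 199, 9, 9]), ([303.2, 209.3], 55, [300, 205, 8, 9])]
top green [([235.7, 127.6], 14, [233, 126, 7, 4]), ([244.4, 138.1], 73, [234, 130, 20, 13]), ([203.5, 204.8], 66, [201, 196, 6, 18]), ([120.8, 213.9], 73, [119, 205, 5, 19])]
scene blue [([212.4, 189.5], 431, [200, 178, 29, 23]), ([242.4, 241.2], 129, [236, 234, 15, 14])]
scene orange [([222.6, 198.9], 10, [221, 197, 5, 5]), ([211.7, 204.1], 10, [210, 203, 4, 3]), ([233.6, 209.0], 10, [232, 207, 4, 5]), ([210.2, 214.5], 8, [209, 213, 4, 4]), ([221.9, 213.8], 14, [220, 212, 5, 5]), ([93.5, 234.5], 8, [93, 233, 2, 4]), ([150.9, 281.9], 107, [146, 277, 11, 11]), ([94.7, 301.1], 119, [89, 296, 12, 12])]
scene green []
```

View pics/crop.png

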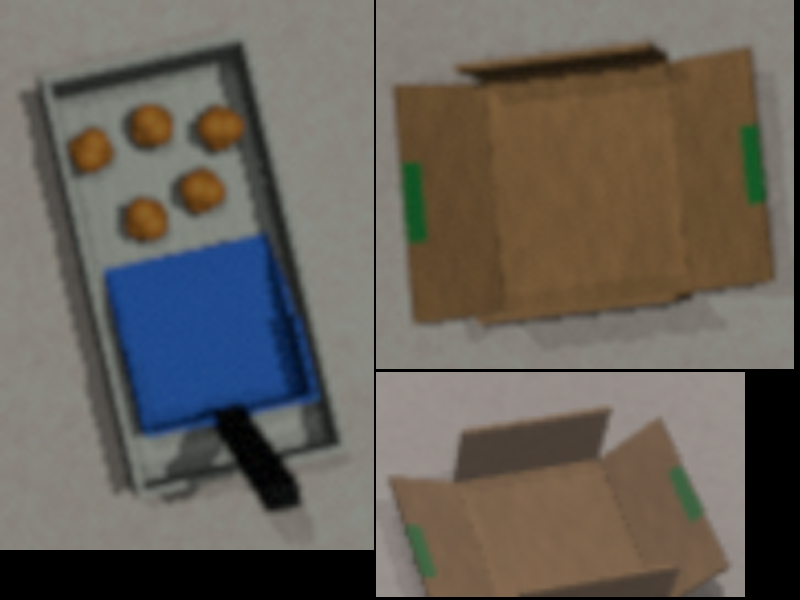

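The crop shows the tray rim corners at about (280,178), (325,170), (347,261) and (301,272). The scoop is already aligned with the tray, its lip towards the stones. The carton flaps are partly raised, with green strips on both free edges.

Run:
```python
from h import *
np.set_printoptions(precision=4,suppress=True)
c=np.array([plane("top",p,.045) for p in[(279.8,178.2),(325,169.8),(346.8,261.1),(301.4,271.8)]])
print(c,c.mean(0),[np.linalg.norm(c[i]-c[(i+1)%4]) for i in range(4)])
d1=c[0]-c[3];d2=c[1]-c[2];print("yaws",np.arctan2(d1[1],d1[0]),np.arctan2(d2[1],d2[0]),[np.arctan2(*(c[i]-c[j])[[1,0]])-np.pi/2 for i,j in((0,1),(3,2))])
ct=c.mean(0);yaw=np.arctan2((d1+d2)[1],(d1+d2)[0]);R=np.array([[np.cos(yaw),-np.sin(yaw)],[np.sin(yaw),np.cos(yaw)]])
for t,s in(((304.3,187.9),(210.2,214.5)),((319.8,188.5),(0,0)),((290.3,193.8),(0,0)),((315.7,202.8),(0,0)),((303.2,209.3),(0,0))):
    p=plane("top",t,.017);print("stone",p,R.T@(p-ct)[:2])
# handle end
p=plane("top",(270+280/4.4,160+490/4.4),.135);print("handle top",p,R.T@(p-ct)[:2])
for q in((107,270),(268,235)): p=plane("top",(270+q[0]/4.4,160+q[1]/4.4),.007);print("lip corner",p,R.T@(p-ct)[:2])
S=cv2.imread("pics/scene0.png")[:,:,::-1].copy()
b,m=blobs(S[150:230,295:385].copy(),(50,60,30),(90,255,255),8);print(b)
for t,s in(((120.8,213.9),(370.4,179.5)),((203.5,204.8),(305.7,193.4))):
    print("strip",tri(ray("top",t),ray("scene",s)))
f=lambda x,y:(112+(x-376)/4.1,165+y/4.1)
print("carton floor corners",[plane("top",f(*q),.018) for q in((490,97),(670,82),(688,290),(502,305))])
print("tops +x wall",[plane("top",f(*q),.078) for q in((458,67),(655,43))],"-x",[plane("top",f(*q),.078) for q in((482,324),(690,297))])
# bystanders
print("disc",plane("top",(245,176),.018),"jar",plane("top",(282.2,135),.08),"cup",plane("top",(244,127),.07))
c,fo=K("top")
```

```text
[[ 0.671  -0.1118  0.045 ]
 [ 0.6901 -0.2288  0.045 ]
 [ 0.4568 -0.2746  0.045 ]
 [ 0.4326 -0.1595  0.045 ]] [ 0.5626 -0.1937  0.045 ] [np.float64(0.1185258813376409), np.float64(0.23784754279732828), np.float64(0.11764026797461827), np.float64(0.243083759177023)]
yaws 0.19755322195351435 0.19411585371828818 [np.float64(0.1624567334310587), np.float64(0.20672226209864664)]
stone [ 0.6473 -0.1772  0.017 ] [ 0.0863 -0.0004]
stone [ 0.6448 -0.218   0.017 ] [ 0.0759 -0.0399]
stone [ 0.6326 -0.1399  0.017 ] [0.0791 0.0391]
stone [ 0.6073 -0.2058  0.017 ] [ 0.0415 -0.0206]
stone [ 0.591  -0.1725  0.017 ] [0.032  0.0153]
handle top [ 0.4415 -0.2239  0.135 ] [-0.1247 -0.0061]
lip corner [ 0.5602 -0.1491  0.007 ] [0.0063 0.0442]
lip corner [ 0.579  -0.2464  0.007 ] [ 0.0058 -0.0549]
[([75.0, 29.3], 45, [72, 23, 8, 13]), ([10.4, 43.3], 36, [7, 38, 7, 12])]
strip (array([0.5877, 0.294 , 0.0558]), np.float64(0.0010846847102697855))
strip (array([0.6073, 0.0868, 0.0389]), np.float64(0.0014788584057419602))
carton floor corners [array([0.655 , 0.2568, 0.018 ]), array([0.6621, 0.1407, 0.018 ]), array([0.5287, 0.1298, 0.018 ]), array([0.5217, 0.2483, 0.018 ])]
tops +x wall [array([0.6672, 0.2588, 0.078 ]), array([0.6792, 0.1387, 0.078 ])] -x [array([0.5117, 0.2431, 0.078 ]), array([0.5251, 0.1183, 0.078 ])]
disc [ 0.6824 -0.0216  0.018 ] jar [ 0.7756 -0.1188  0.08  ] cup [ 0.801 -0.023  0.07 ]
```

send_rows(plan=[[[-47.1,-14.9,0,0,0,-0.371,0],[-47.1,-14.9,0,0,0,-0.371,0],[-47.1,-14.9,0,0,0,-0.371,0],[-47.1,-14.9,0,0,0,-0.371,0],[-47.1,-14.9,0,0,0,-0.371,0],[-47.1,-14.9,0,0,0,-0.371,0],[-47.1,-14.9,0,0,0,-0.371,0],[-47.1,-14.9,0,0,0,-0.371,0]]])

```text
time_s: 0.77
tcp_pos: [0.4438, 0.4206, 0.2053]
eef_rot: [-3.141, -0.0, -3.047]
contact_force: [0.4, 0.1, -0.8]
finger_gap: 0.0439
grip_force: 0.0
```

```bash
cat >> h.py <<'E'
from scipy.spatial.transform import Rotation as Ro
CAR=(np.array([.596,.195,0]),Ro.from_euler("z",.094)); TRAY=(np.array([.5626,-.1937,0]),Ro.from_euler("z",.195))
def pose():
    s=r.get_state(); return s["tcp_pos"],Ro.from_euler("xyz",s["eef_rot"]),s
def rel(p,R,p0=None,R0=None):
    if p0 is None: p0,R0,_=pose()
    return np.r_[100*R0.inv().apply(np.array(p)-p0),(R0.inv()*R).as_rotvec()].round(3)
def down(yaw): return Ro.from_euler("xyz",[np.pi,0,yaw])
def W(F,p): return F[0]+F[1].apply(p)
np.set_printoptions(precision=4,suppress=True)
E
python3 - <<'E'
from h import *
p,R,s=pose();print(s["time_s"],p,s["eef_rot"],s["joints"],s["finger_gap"])
print(rel(W(CAR,[0,.14,.205]),down(3.2356)))
E
```

```text
0.7667 [0.4438 0.4206 0.2053] [-3.1413 -0.0002 -3.0473] [-0.8396  0.3931  0.0401  1.6506 -0.0172  1.0985  0.8703] 0.043893778539937714
[-13.033  -9.887   0.033  -0.     -0.      0.   ]
```

send_rows(plan=[[[-13,-9.9,0,0,0,0,0],[-13,-9.9,0,0,0,0,0],[-13,-9.9,0,0,0,0,0],[-13,-9.9,4,0,0,0,0],[-13,-9.9,8,0,0,0,0],[-13,-9.9,12,0,0,0,0],[-13,-9.9,15,0,0,0,0],[-13,-9.9,17.5,0,0,0,0]]])

```text
time_s: 1.43
tcp_pos: [0.5797, 0.3344, 0.0262]
eef_rot: [-3.14, -0.004, -3.048]
contact_force: [0.6, 1.9, -0.0]
finger_gap: 0.0
grip_force: 0.0
```

Run:
```python
from h import *
p,R,s=pose();print(CAR[1].inv().apply(p-CAR[0]),s["finger_gap"])
im=r.read_camera("top");ci=K("wrist");w=r.read_camera("wrist")
cv2.imwrite("pics/w1.png",np.hstack([cv2.resize(im[150:270,80:230],(400,320)),cv2.resize(w,(400,320))])[:,:,::-1])
```

```text
[-0.0031  0.1403  0.0262] 3.994845016800139e-05
```

View pics/w1.png

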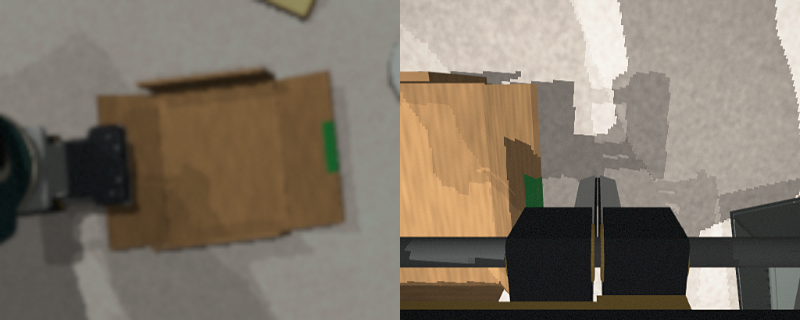

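The fingers sit just outside the left flap's green edge. Now I'll sweep in and up along the arc.

send_rows(plan=[[[0,-1.5,-0.4,0,0,0,0],[0,-2.3,-0.9,0,0,0,0],[0,-3.1,-1.4,0,0,0,0],[0,-3.9,-2,0,0,0,0],[0,-4.7,-2.4,0,0,0,0],[0,-5.4,-2.7,0,0,0,0],[0,-6.0,-2.9,0,0,0,0],[0,-6.4,-3,0,0,0,0]]])

```text
time_s: 2.2
tcp_pos: [0.5876, 0.2711, 0.061]
eef_rot: [-3.141, 0.001, -3.048]
contact_force: [0.3, 0.5, -0.4]
finger_gap: 0.0004
grip_force: 0.5
```

Run:
```python
from h import *
p,R,s=pose();print(CAR[1].inv().apply(p-CAR[0]),s["contact_force"])
im=r.read_camera("top");w=r.read_camera("scene")
cv2.imwrite("pics/w2.png",np.hstack([cv2.resize(im[150:270,80:230],(400,320)),cv2.resize(w[140:236,280:400],(400,320))])[:,:,::-1])
```

```text
[-0.0013  0.0765  0.061 ] [ 0.3483  0.5182 -0.4497]
```

View pics/w2.png

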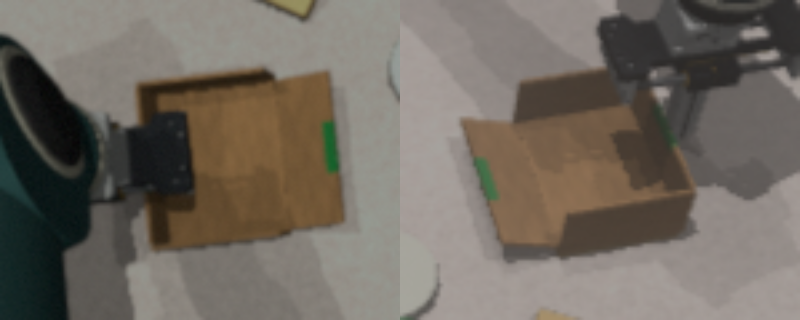

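The left flap is now almost upright. I'll push a little further, until it meets its stop.

send_rows(plan=[[[0,-0.3,0,0,0,0,0],[0,-0.5,0,0,0,0,0],[0,-0.5,0,0,0,0,0]]])

```text
time_s: 2.55
tcp_pos: [0.5872, 0.2698, 0.0604]
eef_rot: [3.139, 0.0, -3.045]
contact_force: [0.5, 10.3, -1.2]
finger_gap: 0.0004
grip_force: 5.3
```

Run:
```python
from h import *
p,R,s=pose();print(CAR[1].inv().apply(p-CAR[0]),s["contact_force"],s["time_s"])
```

```text
[-0.0017  0.0753  0.0604] [ 0.4772 10.3285 -1.2042] 2.55
```

Contact at 10 N means the left flap is on its stop. Next I'll retreat, go over the carton and do the right flap.

send_rows(plan=[[[0,2,0,0,0,0,0],[0,2.5,-4,0,0,0,0],[0,2,-7.5,0,0,0,0],[0,-2,-8,0,0,0,0],[0,-6,-8,0,0,0,0],[0,-10,-8,0,0,0,0],[0,-14,-8,0,0,0,0],[0,-18,-8,0,0,0,0]]])

```text
time_s: 3.22
tcp_pos: [0.6043, 0.0862, 0.1404]
eef_rot: [-3.141, -0.0, -3.047]
contact_force: [1.4, 0.4, 0.5]
finger_gap: 0.0006
grip_force: 0.0
```

send_rows(plan=[[[0,-3.3,0,0,0,0,0],[0,-3.3,4,0,0,0,0],[0,-3.3,8,0,0,0,0],[0,-3.3,11.5,0,0,0,0],[0,-3.3,11.5,0,0,0,0]]])

```text
time_s: 3.63
tcp_pos: [0.6037, 0.0547, 0.0192]
eef_rot: [-3.141, -0.009, -3.047]
contact_force: [-0.7, 0.3, -1.0]
finger_gap: 0.0004
grip_force: 0.0
```

Run:
```python
from h import *
p,R,s=pose();print(CAR[1].inv().apply(p-CAR[0]),s["contact_force"],s["time_s"],s["joints"])
```

```text
[-0.0055 -0.1404  0.0192] [-0.721   0.3163 -1.0279] 3.6333 [-0.2286  0.6197  0.116   1.784  -0.0983  0.7527  1.6038]
```

send_rows(plan=[[[0,1.2,0.1,0,0,0,0],[0,1.9,-0.9,0,0,0,0],[0,2.6,-1.7,0,0,0,0],[0,3.5,-2.6,0,0,0,0],[0,4.4,-3.1,0,0,0,0],[0,5.3,-3.5,0,0,0,0],[0,6.2,-3.7,0,0,0,0],[0,6.6,-3.7,0,0,0,0]]])

```text
time_s: 4.3
tcp_pos: [0.6017, 0.1232, 0.0635]
eef_rot: [3.141, 0.001, -3.046]
contact_force: [-0.4, -0.9, 1.3]
finger_gap: 0.0006
grip_force: 0.5
```

send_rows(plan=[[[0,0.2,0,0,0,0,0],[0,0.4,0,0,0,0,0],[0,0.4,0,0,0,0,0]]])

```text
time_s: 4.55
tcp_pos: [0.6008, 0.1249, 0.062]
eef_rot: [-3.141, -0.001, -3.047]
contact_force: [-0.7, -0.4, -0.3]
finger_gap: 0.0003
grip_force: 0.0
```

Run:
```python
from h import *
p,R,s=pose();print(CAR[1].inv().apply(p-CAR[0]),s["contact_force"],s["time_s"])
```

```text
[-0.0018 -0.0703  0.062 ] [-0.6767 -0.3595 -0.2578] 4.55
```

Run:
```python
from h import *
im=r.read_camera("top");w=r.read_camera("scene")
cv2.imwrite("pics/w3.png",np.hstack([cv2.resize(im[150:270,80:230],(400,320)),cv2.resize(w[140:236,280:400],(400,320))])[:,:,::-1])
```

```text
(no output)
```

View pics/w3.png

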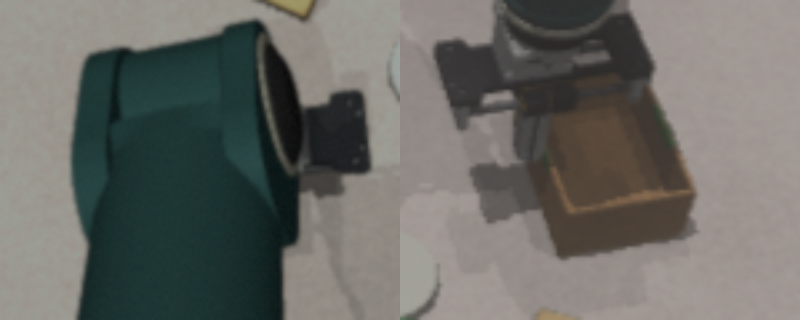

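The right flap also looks upright, though there is no stop force yet. I'll press a bit further until the stop is felt.

send_rows(plan=[[[0,0.2,0,0,0,0,0],[0,0.4,0,0,0,0,0],[0,0.5,0,0,0,0,0],[0,0.5,0,0,0,0,0]]])

```text
time_s: 4.98
tcp_pos: [0.6009, 0.1257, 0.0622]
eef_rot: [-3.137, -0.001, -3.05]
contact_force: [0.5, -16.9, 1.1]
finger_gap: 0.0003
grip_force: 8.4
```

```bash
cat >> h.py <<'E'
CAR=(np.array([.5957,.198,0]),Ro.from_euler("z",.094))
a=np.radians(15)
G=Ro.from_matrix(np.array([[0,np.cos(a),np.sin(a)],[1,0,0],[0,np.sin(a),-np.cos(a)]]))   # tool in scoop frame
GT=np.array([-.0746,0,.1118])+.019*np.array([np.sin(a),0,-np.cos(a)])  # TCP in scoop frame
def tool_of(ps,Rs): return ps+Rs.apply(GT),Rs*G
def scoop_of(p,R): Rs=R*G.inv(); return p-Rs.apply(GT),Rs
E
python3 - <<'E'
from h import *
ps=W(TRAY,[-.0435,-.005,.004]);pt,Rt=tool_of(ps,TRAY[1]);print(ps,pt,Rt.as_matrix())
p,R,s=pose()
print(rel([p[0],p[1]-.03,.2],R)); print(rel(pt-Rt.apply([0,0,.13]),Rt)); print(rel(pt,Rt,pt-Rt.apply([0,0,.13]),Rt))
E
```

```text
[ 0.5209 -0.207   0.004 ] [ 0.4525 -0.2205  0.0974] [[-0.1938  0.9476  0.2539]
 [ 0.981   0.1872  0.0502]
 [ 0.      0.2588 -0.9659]]
[  0.284  -3.044 -13.767   0.      0.      0.   ]
[ 21.285 -33.541 -15.926  -0.217  -0.19    1.458]
[-0.  0. 13.  0.  0.  0.]
```

send_rows(plan=[[[0,-2,0,0,0,0,0],[0,-3,-3.5,0,0,0,0],[0,-3,-7.5,0,0,0,0],[0,-3,-11.5,0,0,0,0],[2,-6,-14,-0.03,-0.03,0.12,0.6],[4,-9,-15.5,-0.06,-0.06,0.24,0.6],[6,-12,-15.9,-0.08,-0.08,0.36,0.6],[8.5,-14.5,-15.9,-0.1,-0.1,0.48,0.6]]])

```text
time_s: 5.65
tcp_pos: [0.5297, -0.025, 0.223]
eef_rot: [3.019, 0.075, 2.744]
contact_force: [0.2, -0.5, 0.3]
finger_gap: 0.0239
grip_force: 0.0
```

Run:
```python
from h import *
ps=W(TRAY,[-.0435,-.005,.004]);pt,Rt=tool_of(ps,TRAY[1])
print(rel(pt-Rt.apply([0,0,.13]),Rt),pose()[2]["time_s"])
```

```text
[  2.323 -22.699  -2.969  -0.091  -0.119   0.973] 5.65
```

send_rows(plan=[[[2.3,-22.7,-3,-0.091,-0.119,0.973,0.6],[2.3,-22.7,-3,-0.091,-0.119,0.973,0.6],[2.3,-22.7,-3,-0.091,-0.119,0.973,0.6],[2.3,-22.7,-3,-0.091,-0.119,0.973,0.6],[2.3,-22.7,-3,-0.091,-0.119,0.973,0.6],[2.3,-22.7,-3,-0.091,-0.119,0.973,0.6],[2.3,-22.7,-3,-0.091,-0.119,0.973,0.6],[2.3,-22.7,-3,-0.091,-0.119,0.973,0.6]]])

```text
time_s: 6.32
tcp_pos: [0.4203, -0.2272, 0.2226]
eef_rot: [2.883, -0.0, 1.764]
contact_force: [-0.9, 0.2, -0.2]
finger_gap: 0.0565
grip_force: 0.0
```

send_rows(plan=[[[0,0,0,0,0,0,0.6],[0,0,0,0,0,0,0.6]]])

```text
time_s: 6.48
tcp_pos: [0.4212, -0.2255, 0.2226]
eef_rot: [2.884, 0.001, 1.777]
contact_force: [-0.2, 0.8, -0.5]
finger_gap: 0.0566
grip_force: 0.0
```

Run:
```python
from h import *
ps=W(TRAY,[-.0435,-.005,.004]);pt,Rt=tool_of(ps,TRAY[1])
print(rel(pt,Rt),pose()[2]["time_s"],pose()[2]["joints"])
ci=K("wrist");w=r.read_camera("wrist");np.save("wci.npy",np.r_[ci[0]["R"].ravel(),ci[0]["t"],ci[0]["cx"],ci[0]["cy"],ci[1]])
h=Ro.identity
for nm,q in(("top",[-.05-.259*.13,0,.02+.966*.13]),("grip",[-.0746,0,.1118]),("lipL",[.05,.05,0]),("lipR",[.05,-.05,0])): print(nm,proj("wrist",ps+TRAY[1].apply(q),ci))
cv2.imwrite("pics/w4.png",cv2.resize(w,(640,480))[:,:,::-1])
```

```text
[-0.142 -0.124 12.911 -0.004 -0.002  0.011] 6.4833 [ 0.0487  0.017   0.5095  2.1061 -0.2475  0.8467  0.9122]
top [249.721  192.2777]
grip [250.1988 181.9813]
lipL [324.2581 118.4847]
lipR [319.5465 194.913 ]
```

View pics/w4.png

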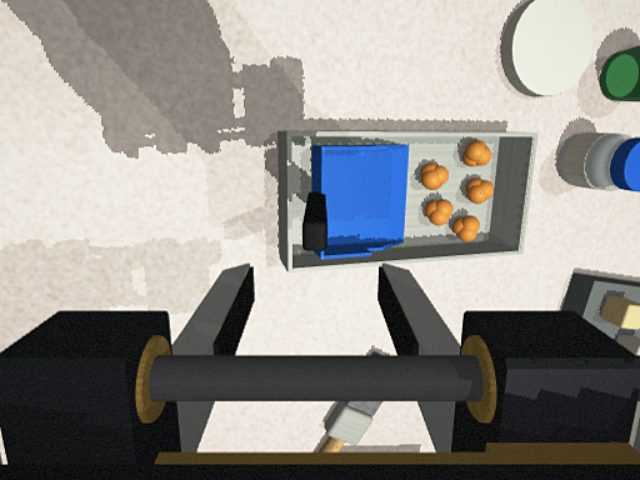

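The wrist view shows the handle top at about (252,190) in native pixels, 2 px from the prediction. The lip corners are at (326,116) and (323,192). I'll refine the tray and scoop from this.

Run:
```python
from h import *
v=np.load("wci.npy");ci=({"R":v[:9].reshape(3,3),"t":v[9:12],"cx":v[12],"cy":v[13]},v[14])
f=lambda x,y:(x/1.25,y/1.25)
q=np.array([plane("wrist",f(*a),.045,ci) for a in((282,130),(538,132),(521,255),(290,271))]);print(q,q.mean(0),[np.linalg.norm(q[i]-q[i-1]) for i in range(4)])
d=q[1]-q[0];e=q[2]-q[3];print(np.arctan2(d[1],d[0]),np.arctan2(e[1],e[0]))
inv=lambda p:TRAY[1].inv().apply(p-TRAY[0])
print("tray off",inv(q.mean(0)))
for a in((409,145),(404,240)): print("lip",inv(plane("wrist",f(*a),.006,ci)))
print("htop",inv(plane("wrist",f(315,237),.15,ci)),"expected rel origin -.0837")
for a in((476,153),(434,176),(480,190),(438,211),(466,228)): print("st",inv(plane("wrist",f(*a),.02,ci)))
```

```text
[[ 0.4262 -0.1577  0.045 ]
 [ 0.6751 -0.1079  0.045 ]
 [ 0.6989 -0.2314  0.045 ]
 [ 0.4564 -0.2776  0.045 ]] [ 0.5641 -0.1936  0.045 ] [np.float64(0.1237204827602415), np.float64(0.25391782856051864), np.float64(0.1257653325700626), np.float64(0.246925293887348)]
0.19742300116935083 0.18854433044427174
tray off [ 0.0015 -0.0002  0.045 ]
lip [0.0093 0.0482 0.006 ]
lip [ 0.0105 -0.0507  0.006 ]
htop [-0.1254 -0.0028  0.15  ] expected rel origin -.0837
st [0.0775 0.0408 0.02  ]
st [0.0318 0.0183 0.02  ]
st [0.0868 0.0027 0.02  ]
st [ 0.0396 -0.0178  0.02  ]
st [ 0.0746 -0.0375  0.02  ]
```

send_rows(plan=[[[0.15,0.1,4,0,0,0.01,0.6],[0.15,0.1,8,0,0,0.01,0.6],[0.15,0.1,11.5,0,0,0.01,0.6],[0.15,0.1,12.9,0,0,0.01,0.6],[0.15,0.1,12.9,0,0,0.01,0],[0.15,0.1,12.9,0,0,0.01,0],[0.15,0.1,12.9,0,0,0.01,0],[0.15,0.1,12.9,0,0,0.01,0]]])

```text
time_s: 7.2
tcp_pos: [0.4547, -0.2179, 0.0995]
eef_rot: [2.882, -0.0, 1.765]
contact_force: [-0.4, 0.9, 0.8]
finger_gap: 0.0333
grip_force: 0.0
```

send_rows(plan=[[[0,0,0,0,0,0,0],[0,0,0,0,0,0,0],[0,0,0,0,0,0,0],[0,0,0,0,0,0,0]]])

```text
time_s: 7.53
tcp_pos: [0.4545, -0.2176, 0.0988]
eef_rot: [2.882, -0.001, 1.764]
contact_force: [-4.7, 1.0, 9.4]
finger_gap: 0.0158
grip_force: 30.0
```

```bash
cat >> h.py <<'E'
TRAY=(np.array([.5635,-.1937,0]),Ro.from_euler("z",.195))
def insc(F=TRAY):
    p,R,s=pose(); q,Rq=scoop_of(p,R); return F[1].inv().apply(q-F[0]),(F[1].inv()*Rq).as_rotvec(),s
E
python3 - <<'E'
from h import *
q,v,s=insc();print(q,v,s["contact_force"],s["torque"],s["finger_gap"],s["grip_force"],s["time_s"])
im=r.read_camera("top");w=r.read_camera("wrist")
cv2.imwrite("pics/w5.png",np.hstack([cv2.resize(im[150:290,250:390],(400,400)),cv2.resize(w,(400,300),interpolation=3)[:, :] if 0 else np.vstack([cv2.resize(w,(400,300)),np.zeros((100,400,3),np.uint8)])])[:,:,::-1])
E
```

```text
[-0.0421 -0.0024  0.0052] [ 0.0011  0.0027 -0.0018] [-4.6673  0.9502  9.3569] [ 0.3654 -0.1771  0.2849] 0.015804081874771985 30.002602636814117 7.5333
```

The grip is good: gap 15.8 mm, 30 N. Now I'll push the scoop flat along the floor towards the stones.

send_rows(plan=[[[0.1,0.97,0.26,0,0,0,0],[0.2,1.93,0.52,0,0,0,0],[0.2,3.09,0.83,0,0,0,0],[0.2,4.25,1.14,0,0,0,0],[0.2,5.41,1.45,0,0,0,0],[0.2,6.57,1.76,0,0,0,0],[0.2,7.73,2.07,0,0,0,0],[0.2,8.7,2.33,0,0,0,0]]])

```text
time_s: 8.3
tcp_pos: [0.5427, -0.1992, 0.0988]
eef_rot: [2.883, -0.001, 1.763]
contact_force: [-16.0, -2.2, 21.6]
finger_gap: 0.0156
grip_force: 30.0
```

Run:
```python
from h import *
q,v,s=insc();print(q,v,s["contact_force"],s["torque"],s["finger_gap"],s["time_s"])
im=r.read_camera("top");w=r.read_camera("wrist")
cv2.imwrite("pics/w6.png",np.hstack([cv2.resize(im[150:290,250:390],(400,400)),np.vstack([cv2.resize(w,(400,300)),np.zeros((100,400,3),np.uint8)])])[:,:,::-1])
```

```text
[ 0.0479 -0.0015  0.0052] [ 0.0006  0.0029 -0.003 ] [-15.958   -2.1702  21.6441] [-0.4026  1.6456  0.0558] 0.01561483425688664 8.3
```

View pics/w6.png

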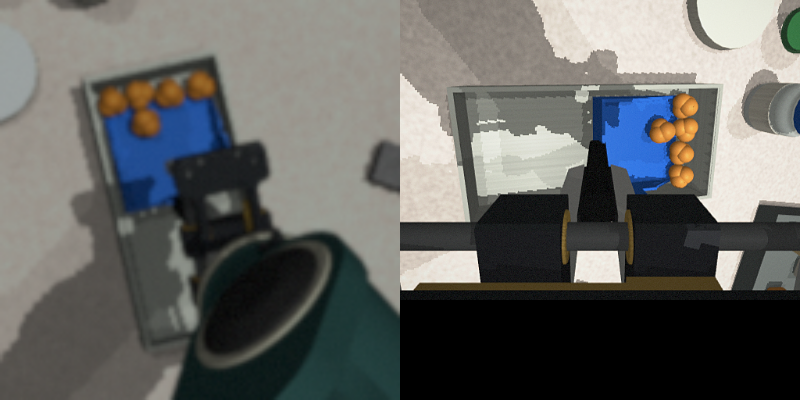

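One stone is already on the pan and four sit at the lip. I'll push on to the far wall, easing the downward load slightly.

send_rows(plan=[[[0,0.38,0.07,0,0,0,0],[0,0.77,0.16,0,0,0,0],[0,1.06,0.24,0,0,0,0],[0,1.35,0.32,0,0,0,0],[0,1.35,0.32,0,0,0,0]]])

```text
time_s: 8.82
tcp_pos: [0.556, -0.1965, 0.099]
eef_rot: [2.883, -0.001, 1.763]
contact_force: [-6.7, -1.3, 10.7]
finger_gap: 0.0156
grip_force: 30.0
```

Run:
```python
from h import *
q,v,s=insc();print(q,v,s["contact_force"],s["torque"],s["finger_gap"],s["time_s"])
w=r.read_camera("wrist");im=r.read_camera("top")
cv2.imwrite("pics/w7.png",w[90:290,250:512][:,:,::-1]);
print([b for b in blobs(w,(5,140,60),(20,255,255),20)[0]]); print(blobs(w,(105,150,40),(130,255,255),100)[0])
print([b for b in blobs(im,(5,140,60),(20,255,255),20)[0]])
```

```text
[ 0.0615 -0.0014  0.0053] [ 0.0007  0.0031 -0.0027] [-6.7001 -1.2898 10.7098] [-0.4007  0.481  -0.0553] 0.015563299427341264 8.8167
[([345.0, 179.2], 3843, [306, 123, 66, 121]), ([212.6, 279.7], 83, [208, 268, 10, 24]), ([293.5, 289.1], 128, [288, 269, 11, 42]), ([210.3, 297.2], 27, [207, 293, 6, 11]), ([210.2, 317.3], 108, [207, 301, 10, 29]), ([294.2, 320.5], 59, [289, 313, 10, 15]), ([210.9, 333.6], 26, [208, 331, 8, 7]), ([322.0, 362.2], 703, [261, 354, 113, 17]), ([389.4, 363.1], 248, [371, 354, 39, 17]), ([52.8, 366.7], 143, [33, 363, 40, 8]), ([95.1, 366.3], 144, [73, 362, 41, 9]), ([131.9, 365.8], 96, [115, 362, 31, 9]), ([163.6, 366.1], 179, [142, 362, 45, 9]), ([228.3, 366.5], 245, [198, 362, 64, 9]), ([333.0, 367.0], 30, [329, 363, 9, 8]), ([26.4, 368.0], 31, [19, 364, 15, 7])]
[([503.4, 148.0], 865, [492, 116, 20, 61]), ([294.9, 174.5], 8033, [247, 122, 102, 128])]
[([435.2, 85.0], 125, [429, 80, 13, 11]), ([380.5, 101.3], 137, [374, 96, 13, 12]), ([451.6, 166.6], 35, [449, 163, 6, 8]), ([304.1, 182.9], 362, [286, 173, 39, 24])]
```

Run:
```python
from h import *
p,R,s=pose();print(s["joints"])
q,Rq=scoop_of(p,R); Z=TRAY[1]
dz0=-.0003
for th in(2,5,8,11,14,17,20,23):
    t=np.radians(th); lipz=.1*np.sin(t)
    dx=.1*(1-np.cos(t))+.006*lipz/.042+.0015
    rear=q+Z.apply([-.05+dx,0,.0005]); N=Z*Ro.from_euler("y",-t)
    pt,Rt=tool_of(rear+N.apply([.05,0,0]),N)
    print(th,rel(pt,Rt,p,R).round(2).tolist())
```

```text
[ 0.0133  0.4072  0.4267  1.9917 -0.5426  0.6241  1.0036]
2 [-0.01, -0.15, 0.0, -0.04, 0.0, -0.0]
5 [-0.02, -0.55, 0.04, -0.09, 0.0, -0.0]
8 [-0.02, -0.92, 0.1, -0.14, 0.0, -0.0]
11 [-0.02, -1.26, 0.2, -0.2, 0.0, -0.0]
14 [-0.02, -1.57, 0.33, -0.25, 0.0, -0.0]
17 [-0.02, -1.86, 0.49, -0.3, 0.0, -0.0]
20 [-0.02, -2.11, 0.69, -0.35, 0.0, -0.0]
23 [-0.02, -2.33, 0.92, -0.4, 0.0, -0.0]
```

View pics/w7.png

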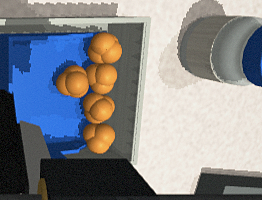

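The four stones sit on the lip against the leaning wall and one is on the pan. Next I'll tilt the nose up, following the wall.

send_rows(plan=[[[0,-0.15,-0.02,-0.04,0,0,0],[0,-0.55,0,-0.09,0,0,0],[0,-0.92,0.06,-0.14,0,0,0],[0,-1.26,0.15,-0.2,0,0,0],[0,-1.57,0.27,-0.25,0,0,0],[0,-1.86,0.43,-0.3,0,0,0],[0,-2.11,0.63,-0.35,0,0,0],[0,-2.33,0.86,-0.4,0,0,0]]])

```text
time_s: 9.58
tcp_pos: [0.537, -0.2002, 0.0823]
eef_rot: [2.564, -0.004, 1.768]
contact_force: [-13.1, -1.0, 48.4]
finger_gap: 0.0159
grip_force: 30.1
```

Run:
```python
from h import *
q,v,s=insc();print(q,v,s["contact_force"],s["torque"],s["finger_gap"],s["time_s"],s["joints"])
w=r.read_camera("wrist");im=r.read_camera("top")
cv2.imwrite("pics/w8.png",w[90:290,250:512][:,:,::-1])
print([b for b in blobs(w,(5,140,60),(20,255,255),100)[0]][:2]); b,m=blobs(w,(105,150,40),(130,255,255),100);print(b)
print([b for b in blobs(im,(5,140,60),(20,255,255),20)[0]])
p,R,_=pose();Q,Rq=scoop_of(p,R)
for n in([.05,.05,0],[.05,-.05,0],[-.05,.05,0],[-.05,-.05,0]): print("wrist",n,proj("wrist",Q+Rq.apply(n)))
```

```text
[ 0.068  -0.0008  0.0152] [ 0.004  -0.316   0.0015] [-13.0716  -0.9907  48.3762] [ 1.0948 -4.0248  0.3697] 0.015943805801522302 9.5833 [ 0.7014  0.3687 -0.2151  2.2091 -1.1874  0.3154  1.816 ]
[([353.9, 139.9], 851, [337, 123, 34, 33]), ([341.0, 191.2], 3135, [302, 156, 68, 87])]
[([464.0, 138.1], 1988, [442, 112, 45, 55]), ([295.5, 174.2], 7929, [248, 120, 112, 129])]
[([435.2, 85.0], 124, [430, 80, 12, 11]), ([380.5, 101.0], 129, [375, 96, 12, 11]), ([451.6, 166.5], 32, [450, 163, 5, 8]), ([306.9, 182.8], 288, [287, 172, 39, 18]), ([302.2, 195.8], 66, [298, 192, 9, 9])]
wrist [0.05, 0.05, 0] [354.8587 122.7982]
wrist [0.05, -0.05, 0] [347.1418 228.9122]
wrist [-0.05, 0.05, 0] [245.0793 124.682 ]
wrist [-0.05, -0.05, 0] [245.5847 239.6912]
```

Joint 5 is near its limit and the rear edge is pressing on the floor. I'll unload it by rising slightly and keep the current tilt.

send_rows(plan=[[[0,0.3,-0.4,0.03,0,0,0],[0,0.6,-0.8,0.05,0,0,0],[0,0.9,-1.2,0.06,0,0,0],[0,0.9,-1.2,0.06,0,0,0]]])

```text
time_s: 10.02
tcp_pos: [0.5369, -0.1986, 0.0952]
eef_rot: [2.629, -0.007, 1.768]
contact_force: [1.2, 0.0, -3.0]
finger_gap: 0.0158
grip_force: 30.0
```

Run:
```python
from h import *
q,v,s=insc();print(q,v,s["contact_force"],s["torque"],s["finger_gap"],s["time_s"],s["joints"])
w=r.read_camera("wrist")
cv2.imwrite("pics/w9.png",cv2.resize(w,(768,576))[:,:,::-1])
```

```text
[0.0637 0.001  0.022 ] [ 0.0071 -0.2511  0.0016] [ 1.229   0.0299 -3.0497] [-0.238   0.9159  0.0119] 0.015784587918235646 10.0167 [ 0.5338  0.3309 -0.0568  2.1732 -0.936   0.3766  1.5179]
```

View pics/w9.png

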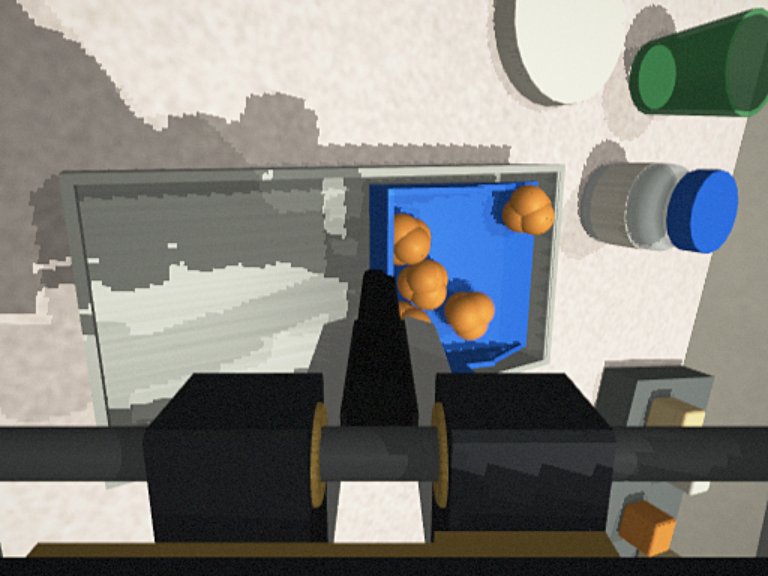

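All five stones are on the pan: four are at the rear and one is near the lip's +y corner. I'll lift straight up gently and then tilt back further.

send_rows(plan=[[[0,0.25,-0.44,0,0,0,0],[0,0.6,-1.1,0,0,0,0],[0,1.1,-2,0,0,0,0],[0,1.8,-3.2,0,0,0,0],[0,2.6,-4.7,0,0,0,0],[0,3.4,-6.1,-0.03,0,0,0],[0,4.2,-7.4,-0.07,0,0,0],[0,4.9,-8.7,-0.12,0,0,0]]])

```text
time_s: 10.73
tcp_pos: [0.5367, -0.1991, 0.1948]
eef_rot: [2.507, -0.008, 1.768]
contact_force: [-0.1, -0.5, -3.4]
finger_gap: 0.0159
grip_force: 30.0
```

```bash
cat > st.py <<'E'
from h import *
def stones(n="wrist"):
    """stone blobs in the wrist picture, on the pan: scoop-frame coordinates at 13 mm above the pan floor"""
    p,R,s=pose();ci=K(n);w=r.read_camera(n);Q,Rq=scoop_of(p,R)
    b,m=blobs(w,(5,140,60),(20,255,255),60);out=[]
    for c,a,bb in b:
        o,d=ray(n,c,ci);o=Rq.inv().apply(o-Q);d=Rq.inv().apply(d);x=o+d*(.015-o[2])/d[2]
        if abs(x[0])<.08 and abs(x[1])<.07: out.append((c,a,(1000*x[:2]).round().tolist()))
    return out
E
python3 - <<'E'
from st import *
q,v,s=insc();print(q,v,s["contact_force"],s["time_s"],s["joints"])
for o in stones(): print(o)
E
```

```text
[0.0716 0.0006 0.1332] [ 0.0081 -0.3728  0.0009] [-0.0998 -0.4804 -3.4414] 10.7333 [ 0.5423  0.1506 -0.0055  2.1739 -0.9464  0.5173  1.5045]
([391.8, 107.6], 1164, [75.0, 63.0])
([351.9, 140.4], 843, [39.0, 36.0])
([284.2, 189.7], 2335, [-21.0, -3.0])
```

Run:
```python
from h import *
w=r.read_camera("wrist");print(plane("wrist",(391.8,107.6),.03),w[100:116:4,384:400:4].tolist())
o=cv2.imread("pics/w9.png");o=cv2.resize(o,(512,384))[:,:,::-1].copy();print(blobs(o,(5,140,60),(20,255,255),60)[0][:5])
print(blobs(w,(5,140,60),(20,255,255),60)[0][:5])
```

```text
[ 0.916  -0.0642  0.03  ] [[[244, 238, 230], [87, 58, 34], [75, 51, 21], [166, 162, 148]], [[253, 247, 242], [82, 59, 32], [77, 53, 30], [169, 165, 149]], [[194, 178, 162], [84, 60, 34], [92, 75, 58], [166, 162, 148]], [[62, 34, 6], [84, 56, 31], [164, 159, 144], [168, 163, 149]]]
[([352.3, 140.4], 844, [335, 124, 34, 33]), ([278.1, 175.8], 1492, [263, 143, 35, 63]), ([312.5, 208.8], 746, [297, 195, 32, 31]), ([274.0, 207.6], 144, [266, 201, 21, 14]), ([293.6, 286.5], 116, [288, 269, 10, 36])]
[([388.2, 107.6], 1488, [364, 0, 50, 218]), ([352.9, 140.1], 838, [336, 124, 34, 32]), ([284.8, 189.4], 2386, [263, 142, 54, 92]), ([212.0, 283.8], 116, [208, 271, 10, 29]), ([294.4, 289.2], 60, [292, 280, 6, 20])]
```

```bash
cat >> st.py <<'E'
def lip_pose(x,z,th,y=0.,yaw=0.):   # scoop lip at carton (x,y,z), nose down by th
    N=CAR[1]*Ro.from_euler("z",yaw)*Ro.from_euler("y",th); o=W(CAR,[x,y,z])-N.apply([.05,0,0]); return tool_of(o,N)
E
python3 - <<'E'
from st import *
t=lip_pose(-.035,.165,-.37);print(t[0],rel(*t)); t=lip_pose(-.035,.165,-.37,-.2);print(t[0],rel(*t))
E
```

```text
[0.4161 0.1811 0.2088] [39.743 -2.859 -3.474  0.002 -0.066  0.077]
[ 0.4349 -0.018   0.2088] [19.844 -4.386 -4.785  0.002 -0.066  0.077]
```

send_rows(plan=[[[0.4,-0.4,-0.4,0,0,0,0],[1.2,-0.8,-0.8,0,0,0,0],[2.6,-1.2,-1.2,0,0,0,0],[4.5,-1.6,-1.6,0,-0.01,0.01,0],[6.8,-2,-2,0,-0.015,0.02,0],[9.3,-2.4,-2.4,0,-0.02,0.02,0],[12,-2.8,-2.8,0,-0.03,0.03,0],[14.7,-3.2,-3.2,0,-0.03,0.04,0]]])

```text
time_s: 11.5
tcp_pos: [0.4623, -0.0623, 0.201]
eef_rot: [2.511, -0.008, 1.717]
contact_force: [1.1, -0.3, -3.4]
finger_gap: 0.0161
grip_force: 30.0
```

Run:
```python
from st import *
t=lip_pose(-.035,.165,-.37);q,v,s=insc(CAR);print(rel(*t),q,v,s["time_s"],s["joints"],s["contact_force"])
for o in stones(): print(o)
```

```text
[24.759 -0.467 -1.079 -0.002 -0.037  0.038] [-0.0587 -0.241   0.1389] [ 0.0172 -0.3682  0.0506] 11.5 [ 0.4101 -0.1256 -0.1709  2.4341 -0.8248  0.3407  1.0972] [ 1.1424 -0.2898 -3.4416]
([288.6, 178.0], 3113, [-17.0, 7.0])
```

Run:
```python
from st import *
t=lip_pose(-.025,.15,-.22);print(t[0],rel(*t))
```

```text
[0.4342 0.1828 0.2151] [24.243  1.534 -0.399  0.147 -0.037  0.042]
```

send_rows(plan=[[[2.7,0,0,0,0,0,0],[5.4,0.2,-0.1,0.02,-0.01,0.01,0],[8.1,0.4,-0.1,0.04,-0.01,0.02,0],[10.8,0.6,-0.2,0.06,-0.02,0.02,0],[13.5,0.8,-0.2,0.08,-0.02,0.03,0],[16.1,1,-0.3,0.1,-0.03,0.03,0],[18.5,1.2,-0.3,0.12,-0.03,0.04,0],[20.5,1.4,-0.4,0.14,-0.04,0.04,0]]])

```text
time_s: 12.22
tcp_pos: [0.4414, 0.1414, 0.2141]
eef_rot: [2.652, 0.007, 1.662]
contact_force: [0.5, -0.2, -2.7]
finger_gap: 0.016
grip_force: 30.0
```

send_rows(plan=[[[1.6,0,0,0,0,0,0],[2.7,0.1,0,0,0,0,0],[3.4,0.1,0,0,0,0,0],[3.7,0.1,0,0,0,0,0],[3.7,0.1,0,0,0,0,0]]])

```text
time_s: 12.63
tcp_pos: [0.4396, 0.1774, 0.2148]
eef_rot: [2.651, 0.006, 1.663]
contact_force: [0.1, -0.3, -2.7]
finger_gap: 0.016
grip_force: 30.0
```

Run:
```python
from st import *
t=lip_pose(-.025,.15,-.22);q,v,s=insc(CAR);print(rel(*t),q,v,s["time_s"],s["joints"],s["contact_force"])
for o in stones(): print(o)
p,R,_=pose()
for z,th in((.14,-.15),(.13,-.08),(.12,0),(.11,.1),(.105,.2),(.1,.3),(.1,.4),(.1,.5),(.1,.6),(.1,.7),(.1,.8),(.1,.9),(.1,1.),(.1,1.1)):
    print(th,rel(*lip_pose(-.025,z,th),p,R).round(2).tolist())
```

```text
[ 0.588 -0.408 -0.256  0.009  0.006  0.001] [-0.0683 -0.0065  0.1396] [-0.006  -0.2293 -0.0009] 12.6333 [ 0.8096 -0.245  -1.2519  2.2825 -0.0976  0.4802 -0.3175] [ 0.0601 -0.3045 -2.7238]
([354.8, 154.3], 155, [43.0, 24.0])
([285.9, 154.2], 1541, [-20.0, 27.0])
([285.2, 196.5], 1588, [-20.0, -9.0])
-0.15 [0.63, -0.0, 0.02, 0.08, 0.01, 0.0]
-0.08 [0.63, 0.44, 0.36, 0.15, 0.01, 0.0]
0 [0.63, 1.06, 0.71, 0.23, 0.01, 0.0]
0.1 [0.63, 2.0, 1.05, 0.33, 0.01, 0.0]
0.2 [0.63, 3.23, 1.09, 0.43, 0.01, -0.0]
0.3 [0.63, 4.49, 1.28, 0.53, 0.01, -0.0]
0.4 [0.63, 6.01, 1.18, 0.63, 0.01, -0.0]
0.5 [0.63, 7.52, 1.23, 0.73, 0.01, -0.0]
0.6 [0.63, 9.03, 1.43, 0.83, 0.01, -0.0]
0.7 [0.63, 10.5, 1.78, 0.93, 0.01, -0.0]
0.8 [0.63, 11.94, 2.28, 1.03, 0.01, -0.0]
0.9 [0.63, 13.32, 2.91, 1.13, 0.01, -0.0]
1.0 [0.63, 14.62, 3.68, 1.23, 0.01, -0.0]
1.1 [0.64, 15.85, 4.58, 1.33, 0.01, -0.0]
```

All the stones are at the rear of the pan, above the carton. I'll lower and level the scoop, then check the joints.

send_rows(plan=[[[0.2,0,0,0.04,0,0,0],[0.4,0,0,0.08,0,0,0],[0.6,0.2,0.2,0.12,0.01,0,0],[0.6,0.44,0.36,0.15,0.01,0,0],[0.6,0.75,0.54,0.19,0.01,0,0],[0.6,1.06,0.71,0.23,0.01,0,0],[0.6,1.5,0.9,0.28,0.01,0,0],[0.6,2,1.05,0.33,0.01,0,0]]])

```text
time_s: 13.35
tcp_pos: [0.462, 0.1843, 0.2146]
eef_rot: [2.984, -0.004, 1.665]
contact_force: [-0.5, -0.9, -1.7]
finger_gap: 0.0158
grip_force: 30.0
```

Run:
```python
from st import *
q,v,s=insc(CAR);print(q,v,s["time_s"],s["joints"],s["contact_force"])
for o in stones(): print(o)
p,R,_=pose()
for z,th in((.105,.18),(.1,.25),(.1,.32),(.1,.4),(.1,.5),(.1,.6),(.1,.7),(.1,.8),(.1,.9),(.1,1.),(.1,1.1)):
    print(th,rel(*lip_pose(-.025,z,th),p,R).round(2).tolist())
```

```text
[-0.0748 -0.0007  0.1144] [0.0036 0.1038 0.0005] 13.35 [ 0.6014  0.2495 -1.2076  2.0018  0.3791  0.9381 -0.694 ] [-0.5414 -0.906  -1.6805]
([285.5, 176.7], 3080, [-20.0, 8.0])
0.18 [0.16, 0.69, -0.23, 0.07, -0.01, -0.0]
0.25 [0.16, 1.52, -0.28, 0.14, -0.01, -0.0]
0.32 [0.17, 2.47, -0.76, 0.21, -0.01, -0.0]
0.4 [0.18, 3.59, -1.23, 0.29, -0.01, -0.0]
0.5 [0.18, 5.04, -1.68, 0.39, -0.01, -0.0]
0.6 [0.19, 6.53, -1.99, 0.49, -0.01, -0.0]
0.7 [0.19, 8.04, -2.14, 0.59, -0.01, -0.0]
0.8 [0.2, 9.56, -2.15, 0.69, -0.01, -0.0]
0.9 [0.2, 11.07, -2.0, 0.79, -0.01, -0.0]
1.0 [0.2, 12.56, -1.7, 0.89, -0.01, -0.0]
1.1 [0.21, 14.01, -1.26, 0.99, -0.01, 0.0]
```

send_rows(plan=[[[0.1,0.7,-0.23,0.07,-0.01,0,0],[0.2,1.5,-0.28,0.14,-0.01,0,0],[0.2,2.5,-0.76,0.21,-0.01,0,0],[0.2,3.6,-1.2,0.29,-0.01,0,0],[0.2,4.3,-1.45,0.34,-0.01,0,0],[0.2,5.0,-1.7,0.39,-0.01,0,0],[0.2,5.8,-1.85,0.44,-0.01,0,0],[0.2,6.5,-2,0.49,-0.01,0,0]]])

```text
time_s: 14.07
tcp_pos: [0.523, 0.1924, 0.2451]
eef_rot: [-2.81, 0.006, 1.666]
contact_force: [-0.7, -0.2, -1.1]
finger_gap: 0.0158
grip_force: 30.0
```

Run:
```python
from st import *
q,v,s=insc(CAR);print(q,v,s["time_s"],s["joints"],s["contact_force"])
for o in stones(): print(o)
p,R,_=pose()
for z,th in((.1,.7),(.1,.8),(.1,.9),(.1,1.),(.1,1.1)):
    print(th,rel(*lip_pose(-.025,z,th),p,R).round(2).tolist())
```

```text
[-0.0673  0.0006  0.1287] [-0.0058  0.593  -0.0002] 14.0667 [ 0.2928  0.679  -1.0318  1.4606  0.3852  1.5973 -0.6619] [-0.6767 -0.1872 -1.1438]
([359.2, 217.1], 732, [52.0, -33.0])
0.7 [-0.06, 1.31, -0.89, 0.1, 0.0, -0.0]
0.8 [-0.06, 2.64, -1.61, 0.2, 0.0, -0.0]
0.9 [-0.06, 4.04, -2.19, 0.3, 0.0, -0.0]
1.0 [-0.06, 5.5, -2.63, 0.4, 0.0, -0.0]
1.1 [-0.06, 6.99, -2.92, 0.5, 0.0, -0.0]
```

send_rows(plan=[[[0,0.6,-0.45,0.05,0,0,0],[0,1.3,-0.9,0.1,0,0,0],[0,2.0,-1.3,0.15,0,0,0],[0,2.6,-1.6,0.2,0,0,0],[0,3.3,-1.9,0.25,0,0,0],[0,4,-2.2,0.3,0,0,0],[0,4,-2.2,0.3,0,0,0],[0,4,-2.2,0.3,0,0,0]]])

```text
time_s: 14.78
tcp_pos: [0.5675, 0.1973, 0.2522]
eef_rot: [-2.513, 0.005, 1.666]
contact_force: [-0.4, -0.3, -1.5]
finger_gap: 0.0159
grip_force: 30.0
```

Run:
```python
from st import *
q,v,s=insc(CAR);print(q,v,s["time_s"],s["joints"],s["contact_force"])
for o in stones(): print(o)
for n in("scene","top","wrist"):
    im=r.read_camera(n);cv2.imwrite(f"pics/p_{n}.png",im[:,:,::-1])
    for c,a,b in blobs(im,(3,170,60),(16,255,255),10)[0]: print(n,c,a,b,CAR[1].inv().apply(plane(n,c,.03)-CAR[0]))
```

```text
[-0.057   0.0013  0.1393] [-0.0055  0.8907 -0.0009] 14.7833 [ 0.1245  0.916  -0.9355  1.0861  0.3466  1.9629 -0.6311] [-0.3689 -0.3082 -1.4803]
top [431.9, 87.6] 35 [427, 81, 14, 11] [ 0.2419 -0.7481  0.03  ]
top [377.5, 104.3] 30 [374, 98, 12, 10] [ 0.2137 -0.5979  0.03  ]
top [450.2, 167.0] 54 [447, 163, 7, 9] [ 0.0252 -0.7617  0.03  ]
wrist [471.5, 133.1] 719 [454, 120, 36, 27] [0.0583 0.0403 0.03  ]
wrist [445.3, 182.6] 2511 [414, 143, 63, 75] [ 0.043  -0.0088  0.03  ]
```

Run:
```python
from st import *
p,R,_=pose()
for x,z,th in((-.025,.125,.85),(-.03,.15,.75),(-.04,.16,.64),(-.05,.16,.52),(-.06,.16,.40),(-.065,.16,.28),(-.07,.16,.16),(-.07,.16,.05)): print(rel(*lip_pose(x,z,th),p,R).round(2).tolist())
```

```text
[-0.16, -1.74, -1.51, -0.04, 0.0, -0.0]
[-0.17, -4.74, -2.22, -0.14, 0.01, -0.0]
[-0.17, -7.25, -1.2, -0.25, 0.01, -0.0]
[-0.16, -9.11, 0.87, -0.37, 0.01, -0.0]
[-0.15, -10.79, 3.06, -0.49, 0.01, -0.0]
[-0.14, -11.86, 5.04, -0.61, 0.01, -0.0]
[-0.13, -12.73, 7.1, -0.73, 0.01, 0.0]
[-0.12, -12.97, 8.75, -0.84, 0.01, 0.0]
```

send_rows(plan=[[[-0.1,-1.7,-1.5,-0.04,0,0,0],[-0.1,-4.7,-2.2,-0.14,0,0,0],[-0.1,-7.2,-1.2,-0.25,0,0,0],[-0.1,-9.1,0.9,-0.37,0,0,0],[-0.1,-10.8,3.1,-0.49,0,0,0],[-0.1,-11.9,5,-0.61,0,0,0],[-0.1,-12.7,7.1,-0.73,0,0,0],[-0.1,-13,8.7,-0.84,0,0,0]]])

```text
time_s: 15.65
tcp_pos: [0.4185, 0.1839, 0.2692]
eef_rot: [3.082, -0.001, 1.672]
contact_force: [-0.6, 0.3, 0.6]
finger_gap: 0.016
grip_force: 30.0
```

Run:
```python
from st import *
q,v,s=insc(CAR);print(q,v,s["time_s"],s["joints"],s["contact_force"])
o=W(TRAY,[-.035,0,.15]);N=TRAY[1];print(rel(*tool_of(o,N)))
```

```text
[-0.1282  0.0031  0.1637] [0.0004 0.2025 0.0068] 15.65 [ 0.6704  0.0986 -1.2145  1.9421  0.1301  1.1139 -0.4938] [-0.5803  0.3481  0.5948]
[-40.018   0.052   2.544  -0.202   0.014  -0.093]
```

Next I'll carry the scoop to above the tray.

send_rows(plan=[[[-3,0,0,-0.05,0,-0.01,0],[-7,0,0.5,-0.1,0,-0.03,0],[-11,0,1,-0.15,0.01,-0.05,0],[-15,0,1.5,-0.2,0.01,-0.07,0],[-19,0,2,-0.2,0.014,-0.093,0],[-23,0,2.5,-0.2,0.014,-0.093,0],[-27,0,2.5,-0.2,0.014,-0.093,0],[-31,0,2.5,-0.2,0.014,-0.093,0]]])

```text
time_s: 16.32
tcp_pos: [0.4494, -0.1036, 0.2444]
eef_rot: [2.886, -0.002, 1.766]
contact_force: [1.3, 0.9, -0.5]
finger_gap: 0.0163
grip_force: 30.0
```

send_rows(plan=[[[-3,0,0,0,0,0,0],[-6,0,0,0,0,0,0],[-8,0,0,0,0,0,0],[-9,0,0,0,0,0,0],[-9,0,0,0,0,0,0]]])

```text
time_s: 16.73
tcp_pos: [0.4676, -0.1915, 0.2441]
eef_rot: [2.886, -0.004, 1.763]
contact_force: [-0.9, 0.1, -1.4]
finger_gap: 0.0159
grip_force: 30.0
```

Run:
```python
from st import *
q,v,s=insc();print(q,v,s["time_s"],s["joints"],s["contact_force"])
o=W(TRAY,[-.035,0,.15]);N=TRAY[1];print(rel(*tool_of(o,N)))
p,R,_=pose();Q,Rq=scoop_of(p,R)
for n in("wrist","top"):
    im=r.read_camera(n);cv2.imwrite(f"pics/q_{n}.png",im[:,:,::-1])
    print(n,"blue",blobs(im,(105,150,40),(130,255,255),100)[0])
    for m in([.05,.05,0],[.05,-.05,0],[-.05,.05,.036],[-.05,-.05,.036]): print(proj(n,Q+Rq.apply(m)))
    for c,a,b in blobs(im,(3,150,60),(18,255,255),15)[0]: print(n,c,a,b,1000*CAR[1].inv().apply(plane(n,c,.03)-CAR[0]).round(3))
im=r.read_camera("scene")
for c,a,b in blobs(im,(3,150,60),(18,255,255),8)[0]: print("scene",c,a,b,1000*CAR[1].inv().apply(plane("scene",c,.03)-CAR[0]).round(3))
```

```text
[-0.0245  0.021   0.1502] [ 0.0041  0.0061 -0.0024] 16.7333 [ 1.0397  0.0762 -0.6366  2.0016 -0.1327  0.8735  0.6761] [-0.8801  0.0744 -1.3527]
[-2.081 -1.076 -0.227 -0.006 -0.003 -0.003]
wrist blue [([306.0, 174.5], 10910, [246, 121, 113, 128]), ([459.5, 146.6], 1415, [438, 127, 44, 41])]
[354.5613 124.6976]
[346.781  230.4905]
[257.046  130.1879]
[256.3912 259.2894]
wrist [501.2, 251.8] 820 [482, 201, 30, 83] [ 329. -496.   30.]
wrist [442.2, 324.8] 203 [427, 321, 28, 10] [ 244. -624.   30.]
wrist [471.9, 346.1] 617 [453, 321, 37, 50] [ 320. -672.   30.]
top blue [([282.2, 135.0], 321, [272, 125, 21, 21]), ([311.9, 229.3], 1776, [287, 206, 53, 53])]
[286.7321 213.888 ]
[329.2813 204.6009]
[298.1249 258.0867]
[342.8921 248.2189]
top [435.1, 84.9] 120 [430, 80, 12, 11] [ 248. -758.   30.]
top [379.2, 100.7] 69 [375, 96, 12, 11] [ 223. -604.   30.]
top [451.6, 166.7] 31 [450, 163, 5, 8] [  26. -765.   30.]
top [163.8, 193.7] 390 [149, 182, 28, 23] [ 42. -12.  30.]
top [143.9, 190.1] 99 [138, 185, 12, 11] [58. 39. 30.]
scene [94.1, 235.0] 21 [93, 232, 4, 7] [  18. -760.   30.]
scene [150.8, 282.2] 93 [146, 277, 11, 11] [ 203. -603.   30.]
scene [95.4, 302.8] 145 [90, 296, 12, 14] [ 233. -751.   30.]
```

The stone blobs, 489 px in total (five stones' worth), are inside the carton and none are left in the tray. The scoop sits as predicted in the grip. I'll lower it into the tray.

send_rows(plan=[[[-2.1,-1.1,-0.2,-0.006,0,0,0],[-2.1,-1.1,-0.2,-0.006,0,0,0],[-2.1,-1.9,2.8,-0.006,0,0,0],[-2.1,-2.7,5.8,-0.006,0,0,0],[-2.1,-3.5,8.8,-0.006,0,0,0],[-2.1,-4.1,11,-0.006,0,0,0],[-2.1,-4.5,12.4,-0.006,0,0,0],[-2.1,-4.7,13.1,-0.006,0,0,0]]])

```text
time_s: 17.55
tcp_pos: [0.4591, -0.2108, 0.104]
eef_rot: [2.881, -0.006, 1.767]
contact_force: [0.9, -0.2, -2.1]
finger_gap: 0.016
grip_force: 30.0
```

Run:
```python
from st import *
q,v,s=insc();print(q,v,s["time_s"],s["joints"],s["contact_force"])
```

```text
[-0.0362  0.0041  0.0104] [0.0058 0.0014 0.0012] 17.55 [ 0.9906  0.2975 -0.5785  2.142   0.0019  0.5419  0.6431] [ 0.8891 -0.2173 -2.1353]
```

send_rows(plan=[[[-0.3,-0.06,0.24,0,0,0,0],[-0.3,-0.13,0.48,0,0,0,0],[-0.3,-0.13,0.48,0,0,0,0]]])

```text
time_s: 17.8
tcp_pos: [0.4608, -0.2155, 0.1011]
eef_rot: [2.879, -0.003, 1.766]
contact_force: [0.1, -0.2, -2.0]
finger_gap: 0.016
grip_force: 30.0
```

send_rows(plan=[[[0,0,0,0,0,0,0.6],[0,0,0,0,0,0,0.6],[0,0,0,0,0,0,0.6],[0,0,0,0,0,0,0.6],[0,0,0,0,0,0,0.6],[0,0,0,0,0,0,0.6],[0,0,0,0,0,0,0.6],[0,0,0,0,0,0,0.6]]])

```text
time_s: 18.47
tcp_pos: [0.4604, -0.2154, 0.1005]
eef_rot: [2.88, -0.004, 1.766]
contact_force: [0.0, 0.1, -0.3]
finger_gap: 0.0561
grip_force: 0.0
```

send_rows(plan=[[[0,0,-1,0,0,0,0.6],[0,0,-3,0,0,0,0.6],[0,0,-6,0,0,0,0.6],[0,0,-9,0,0,0,0.6],[0,0,-12,0,0,0,0.6],[0,0,-15,0,0,0,0.6],[0,0,-15,0,0,0,0.6]]])

```text
time_s: 19.05
tcp_pos: [0.4231, -0.2248, 0.2508]
eef_rot: [2.876, 0.002, 1.765]
contact_force: [0.3, 0.2, 1.4]
finger_gap: 0.0559
grip_force: 0.0
```

Run:
```python
from st import *
p,R,s=pose();print(s["time_s"],p,s["finger_gap"],s["contact_force"])
inv=lambda F,x:1000*F[1].inv().apply(x-F[0]).round(4)
for n in("wrist","top","scene"):
    ci=K(n);im=r.read_camera(n);cv2.imwrite(f"pics/z_{n}.png",im[:,:,::-1])
    b,m=blobs(im,(105,150,40),(130,255,255),100)
    for c,a,bb in b: print(n,"blue",c,a,bb,inv(TRAY,plane(n,c,.007,ci)))
    print([inv(CAR,plane(n,c,.03,ci)).tolist()+[a] for c,a,_ in blobs(im,(3,150,60),(18,255,255),15)[0]])
    print("green",[(c,a,inv(CAR,plane(n,c,.075,ci)).tolist()) for c,a,_ in blobs(im,(50,100,30),(90,255,255),8)[0]])
    for k in([.05,.05,0],[.05,-.05,0],[-.05,.05,.036],[-.05,-.05,.036]): print(proj(n,W(TRAY,np.array([-.036,.001,.004])+k),ci))
```

```text
19.05 [ 0.4231 -0.2248  0.2508] 0.055948220870052995 [0.2683 0.1585 1.3614]
wrist blue [485.6, 126.0] 1336 [465, 107, 42, 40] [302.   26.8   7. ]
wrist blue [282.7, 152.0] 5323 [246, 113, 73, 86] [-35.1  -1.    7. ]
[[293.6, -463.3, 30.0, 81], [314.0, -530.8000000000001, 30.0, 181], [324.6, -570.1, 30.0, 21]]
green [([484.4, 57.7], 1582, [120.39999999999999, -250.2, 75.0]), ([489.3, 77.9], 15, [135.6, -272.5, 75.0])]
[317.2628 111.7007]
[313.9658 184.0972]
[252.2927 113.3733]
[252.3042 196.0188]
top blue [282.2, 135.0] 321 [272, 125, 21, 21] [238.7  24.2   7. ]
top blue [316.1, 233.4] 1527 [293, 211, 48, 45] [-37.7  -4.5   7. ]
[[248.20000000000002, -757.7, 30.0, 119], [223.39999999999998, -604.4000000000001, 30.0, 71], [25.9, -765.2, 30.0, 30], [42.7, -11.799999999999999, 30.0, 392], [57.8, 39.0, 30.0, 97]]
green [([243.3, 131.3], 384, [171.5, -236.3, 75.0]), ([400.3, 322.8], 72, [-339.9, -558.8, 75.0]), ([440.0, 370.5], 924, [-460.0, -635.9, 75.0])]
[291.0428 218.7372]
[327.8083 210.6081]
[301.0385 256.9291]
[339.4299 248.384 ]
scene blue [210.7, 193.7] 245 [199, 181, 32, 22] [-13.6 -13.5   7. ]
scene blue [242.7, 240.2] 128 [236, 234, 17, 14] [182.5  37.8   7. ]
[[17.9, -759.8000000000001, 30.0, 24], [202.8, -602.8, 30.0, 97], [233.2, -751.4, 30.0, 146]]
green []
[232.3298 196.0461]
[201.9282 203.6302]
[223.8151 166.0322]
[193.9253 173.1178]
```

Run:
```python
from h import *
for f in("pics/top0.png","pics/z_top.png"):
    im=cv2.imread(f)[:,:,::-1].copy();b,m=blobs(im[165:260,100:225].copy(),(5,70,20),(25,255,255),100)
    m=cv2.morphologyEx(m,cv2.MORPH_OPEN,np.ones((3,3)));v,u=np.nonzero(m)
    for row in(30,45,60):
        c=u[v==row]; print(f,row,c.min()+100,c.max()+100,[(1000*CAR[1].inv().apply(plane("top",(x,row+165),.078)-CAR[0])).round() for x in(c.min()+100,c.max()+100)])
s=r.get_state();print(s["time_s"],s["grip_force"])
```

```text
pics/top0.png 30 117 200 [array([47., 94., 78.]), array([  23., -111.,   78.])]
pics/top0.png 45 124 200 [array([ 8., 80., 78.]), array([ -14., -108.,   78.])]
pics/top0.png 60 120 207 [array([-28.,  93.,  78.]), array([ -53., -121.,   78.])]
pics/z_top.png 30 132 184 [array([43., 57., 78.]), array([ 28., -72.,  78.])]
pics/z_top.png 45 137 186 [array([ 4., 48., 78.]), array([-10., -73.,  78.])]
pics/z_top.png 60 135 187 [array([-32.,  56.,  78.]), array([-47., -72.,  78.])]
19.2 0.0
```

Both flaps stand upright: the carton is 129 mm wide as seen from above, against 128 mm expected. The stones are in the carton and the scoop stands flat in the tray, released. I'll hand in.

```bash
python3 -c "
from workcell import r
print(r.sign_off())"
```

```text
the job is handed in; nothing more can be done
None
```

The job is handed in at about 19 s of robot time: both flaps are upright on their stops, all five stones are in the carton, and the scoop stands flat and released in the tray; the hand-in call gave no verdict, so this rests on my own camera and force checks.

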